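Load a circuit board into a ratchet board holder

TASK

Load the small circuit board into the board holder with fingertip pushes alone: press the red ratchet release and, keeping it down, push the sliding jaw back to the end of its bar; push the board in between the jaws until its far edge meets the rail in front of the bar; then push the jaw up against the board until its sprung face is pressed well in, so that the ratchet keeps the board clamped when you let go. Never pick the board up, and leave the things lying round the holder where they are.

Things in the scene. Friction and masses are not known exactly. Their poses are not given: they have to be found in the camera images.
- board_holder: Board holder fixed to the bench: aluminium base plate with blue jaws, a steel bar and a rail. Origin on the bench, mid-length; the plate spans x -95..85, y -115..115 mm in this frame, top at 8 mm. At yaw 0 x points away from the robot, y to the left. The toothed bar runs along y at x 60, 32 mm above the bench, between blue end blocks 36 mm high. The mouth between the jaws faces -x.
- rail (a point): Middle of the front face of the aluminium back rail (holder x 36, 13 mm above the bench). The rail runs along holder y just in front of the bar, its top 18 mm above the bench. The board's far long edge goes against it.
- fixed_jaw (a point): Middle of the fixed jaw's black rubber face (holder y -75), looking along holder +y, 20 mm above the bench. It spans holder x -12..36 and stands 32 mm high; its front corner is chamfered.
- seat (a point): Point fixed to the holder on the plate's top (holder x 8, y -34): where the board's origin lies when the board is home against the rail and against the fixed jaw. Axes as the holder's.
- driver_board: Loose green circuit board, 56 (x) by 82 (y) by 26 mm high, 45 g. Origin at the centre of its underside. On 4 mm spacers: its edge is 4..6 mm above the plate, so push with the fingertips 1..3 mm above the plate. Starts on the plate, 8..26 mm in front of the jaws, nearly parallel to the rail; slides easily. Home, its near long edge stands out 8 mm in front of the jaws.
- jaw (a joint): Sliding jaw, m open along holder +y: the gap between the jaw faces is 40 mm plus this; 0.080 is the end stop (120 mm). Start 0.004..0.030, too narrow for the 82 mm board. The ratchet blocks it toward +y unless the release is held down; toward -y it can be pushed, clicking over 4 mm teeth, with 2..7 N. Its carriage (holder x 43..77) reaches 55 mm beyond the jaw face in +y.
- release (a joint): Ratchet release, a rocker on the jaw's carriage, rad: 0 up, 0.32 fully pressed; the tooth is clear of the rack from about 0.16. Sprung: 1.3 N on the tab's high end starts it, 3 N holds it fully down (5 N at its middle). It rises when let go; it reads up to 0.15 at rest where the tooth lies on a slope of the rack.
- release_tab (a point): Middle of the red release tab's top (24 by 24 mm) on the jaw: 49 mm above the bench when up, the tab rising to 53 mm toward holder -y; fully pressed it lies level at 43 mm (it is free from 47 mm at its high end). 15 mm from here toward holder +y is the upright face of the carriage's blue thumb block (32 mm wide, 62 mm above the bench): a finger holding the tab leans on it to push the jaw back.
- jaw_face (a point): Middle of the sliding jaw's sprung rubber face, 20 mm above the bench, looking along holder -y. The face spans holder x -12..35 and 9..31 mm above the bench.
- jaw_back (a point): Middle of the flat outer back of the sliding jaw's arm, 20 mm above the bench at holder x 12, 26 mm beyond the unpressed jaw face in holder +y. The back spans holder x -12..36 and 9..32 mm above the bench: push here toward holder -y to close the jaw.
- jaw_pad (a joint): Sprung face of the sliding jaw, m: 0 out, 0.010 pressed fully into the jaw. 3.6 N starts it, 9.6 N presses it fully in (10..17 N on the jaw with its own drag). When the jaw is let go the ratchet may give back up to 4 mm: press the face in 7 mm or more first.
- screwdriver: Small yellow screwdriver, 154 mm long, lying on the bench left of the holder: leave alone.
- capacitor: Blue capacitor, 63 mm long, 22 mm thick, lying on the bench right of the holder: leave alone.
- bnc_tee: Metal T adapter, 28 by 35 by 14 mm, lying on the bench right of the holder: leave alone.

How it is judged:
By the outcome, as a careful person would: the job done as asked, in the order asked, and still so for the second after the job is handed in, with the robot touching nothing.
It also fails if it takes over 54 s, if anything falls off the work surface, if the arm or the gripper's body presses on something with over 40 N, if the wrist force passes 120 N, or if a joint passes its speed limit or range.

ROBOT

A 7-joint arm with a two-finger parallel gripper is mounted at the origin on a cart in front of the work surface, level with it; the furniture and walls round the work are solid. World frame = base frame: x ahead of the robot, y to its left, z up, the work surface at z = 0. Lengths are in m, angles in rad, forces in N, time in s.
With the tool pointing down it reaches from about 0.4 to 0.9 m from the base axis. Payload 5.5 kg.
Tool frame: the origin (TCP) lies midway between the tips of the shut fingers; the grasp point (between the pads) lies 19 mm behind it (manip.grip_depth is the distance from the TCP to the grasp point, in m); z points along the fingers, y is the line along which they close (so a half turn about z gives the same grasp; the last joint's range is limited). The gripper opens to 92 mm and grips with 3 to 60 N. Pads are 19 mm wide; open, the fingers measure 130 mm over their backs; the gripper's body (75 mm by 190 mm) begins 47 mm behind the grasp point.
Start: joints at [1.532, 0.501, -0.427, 1.55, 0.221, 1.138, -0.21], TCP at [0.193, -0.621, 0.227] pointing down, gripper open.
Joint ranges: [-2.88, 2.88], [-0.31, 2.03], [-1.54, 1.56], [0.2, 2.42], [-1.41, 4.55], [0.19, 2.02], [-2.57, 2.57]. Speed limits (rad/s): [2.57, 2.57, 3.14, 3.14, 3.14, 3.14, 3.14].

INTERFACE

Orientations are given as a unit quaternion [x, y, z, w].
In Python, from bench import manip, effector, viewer gives the robot as it stands. Calls block until the motion is done:
- manip.move_pose(position, orientation): joint-space move of the TCP to a pose.
- manip.servo_line(position, ori=None, vel=0.15): straight line of the TCP; ori=None keeps the orientation; vel is the mean speed in m/s.
- manip.movej(angles): joint-space move.
- effector.open_jaws() and effector.close(f_grip=None): open the fingers fully, or close them until they stop; f_grip is the grip in N (None keeps the last).
- manip.sleep(seconds).
- manip.solve_ik(position, orientation): joint angles nearest the present ones, or None.
- viewer.get_image(name): name is "scene" or "side" or "wrist"; returns the picture (480x640x3 uint8, red, green, blue); there is no depth.
- viewer.get_calibration(name): a dict with "vfov" (degrees; the focal length in pixels is half the picture's height over the tangent of half this angle, whatever the lens; pixels are square), "cx", "cy" (the principal point, pixels), "eye" and "attitude" of the camera in the world. Camera axes: x right, y down, z forward; pixel columns grow to the right and rows downward; lengths in m; the calibration is good to about 2 mm. The wrist camera is an equidistant fisheye: a pixel r from the principal point sees the ray r / f radians off the axis. A picture is of the moment at which its call begins: read the wrist's pose just before it. get_calibration takes no time and is no camera call; for the wrist camera it gives the pose at the moment of the call.
A pose or a line that the arm cannot do raises manip.PlanningError and nothing moves.
- manip.hand_in(): hands the job in; it is judged then, once.
Readings, each from a call of its own:
- manip.current_clock(): time.
- manip.current_q(): joint angles.
- manip.current_joint_velocities(): joint speeds.
- manip.current_tau(): joint torques, N m.
- manip.current_tool_pos(): TCP position.
- manip.current_tcp_rot(): TCP orientation.
- manip.current_force(): force on the tool from outside, world axes, zero at the start.
- manip.current_wrist_torque(): the same for the moment, N m.
- manip.current_finger_gap(): finger opening in m.
- manip.current_gripper_force(): force on a finger pad.
Only numpy, scipy, OpenCV 4.12 (cv2) and the standard library are available. Lean on these libraries where they do the work, as an engineer would, in place of code of your own. Each camera call takes 0.05 s, during which the arm holds its last target. There are 200 camera calls.

## Working session

There is one attempt and no reset: what is moved stays moved. The work goes in short steps, each a Python script; the robot and the scene stay as the last script left them, time stands still between calls to the robot, and variables do not carry over. Pictures are saved under pics/ and viewed, at most 13 in all, crops included, and the job is handed in when it is done.

```bash
ls; mkdir -p pics
python3 - <<'E'
from bench import manip, effector, viewer
import cv2
for n in("scene","side"):
    im=viewer.get_image(n); cv2.imwrite(f"pics/{n}0.png",im[:,:,::-1]); c=viewer.get_calibration(n); print(n,c)
print(viewer.get_calibration("wrist"),manip.current_tcp_rot(),manip.current_clock())
E
```

```text
pics
scene {'vfov': 47.5140580000045, 'cx': 320.1619868828632, 'cy': 245.23836802742102, 'eye': array([0.0786847 , 0.61345375, 0.71377249]), 'attitude': array([-0.41071179,  0.84577762, -0.30483451,  0.15182871])}
side {'vfov': 44.08376008148982, 'cx': 305.478352904536, 'cy': 243.55741491153196, 'eye': array([ 0.41328295, -0.57394063,  0.58285686]), 'attitude': array([ 0.8639843 , -0.05489028,  0.02338938, -0.49997112])}
{'vfov': 65.70646984690485, 'cx': 314.46083676478776, 'cy': 242.53589009093562, 'eye': array([ 0.26453029, -0.59733031,  0.38396489]), 'attitude': array([ 0.7978215 , -0.58644776, -0.0833458 ,  0.11230923])} [ 9.88635701e-01  1.50328745e-01 -1.04746533e-04 -8.41849439e-04] 0.1
```

View pics/scene0.png

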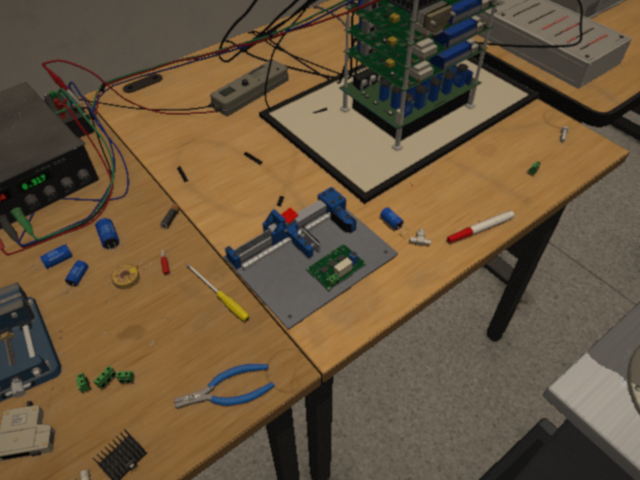

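View pics/side0.png

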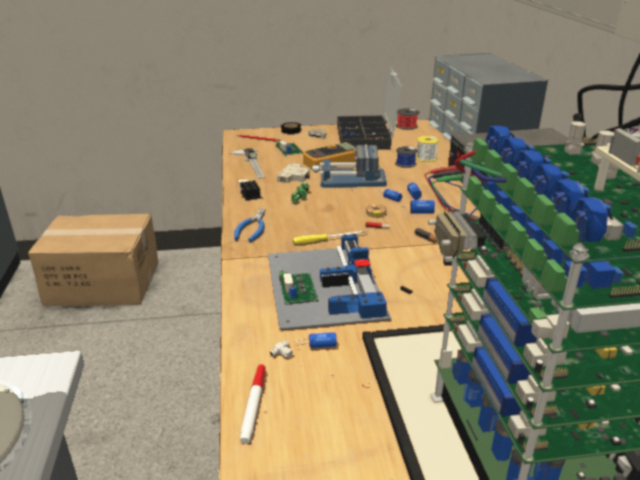

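```bash
cat > h.py <<'E'
from bench import manip, effector, viewer
import numpy as np, cv2
from scipy.spatial.transform import Rotation as R
def cast(c,px,z,fish=False):
    px=np.atleast_2d(px).astype(float); f=240/np.tan(np.radians(c['vfov']/2))
    d=(px-[c['cx'],c['cy']])/f
    if fish:
        t=np.linalg.norm(d,axis=1,keepdims=True); d=d/np.maximum(t,1e-9)*np.tan(t)
    r=R.from_quat(c['attitude']).apply(np.c_[d,np.ones(len(d))])
    return c['eye']+r*((z-c['eye'][2])/r[:,2])[:,None]
def quat(yaw):  # tool down, tool x axis at world yaw
    return (R.from_euler('z',yaw)*R.from_quat([1,0,0,0])).as_quat()
def wrist(name):
    c=viewer.get_calibration('wrist'); im=viewer.get_image('wrist'); cv2.imwrite(name,im[:,:,::-1]); return c,im
E
python3 - <<'E'
from h import *
np.set_printoptions(precision=4,suppress=True)
c=viewer.get_calibration('scene'); print(cast(c,[(290,323),(396,255),(232,262),(330,262),(290,215),(350,195),(370,195)],0.008))
s=viewer.get_calibration('side'); print(cast(s,[(275,327),(387,319),(270,254),(300,288),(362,264),(370,340),(560,460)],0.008))
w=viewer.get_calibration('wrist');p=manip.current_tool_pos();Rt=R.from_quat(manip.current_tcp_rot()).inv()
print(Rt.apply(w['eye']-p),(Rt*R.from_quat(w['attitude'])).as_matrix(), manip.current_force())
E
```

```text
[[0.4529 0.3839 0.008 ]
 [0.4501 0.1686 0.008 ]
 [0.6066 0.3901 0.008 ]
 [0.5065 0.2637 0.008 ]
 [0.6327 0.2531 0.008 ]
 [0.6049 0.138  0.008 ]
 [0.5823 0.1094 0.008 ]]
[[ 0.445   0.1656  0.008 ]
 [ 0.6228  0.1617  0.008 ]
 [ 0.452   0.3888  0.008 ]
 [ 0.4956  0.2677  0.008 ]
 [ 0.6166  0.3292  0.008 ]
 [ 0.5851  0.1144  0.008 ]
 [ 0.76   -0.133   0.008 ]]
[ 0.0751 -0.0007 -0.1582] [[ 0.0011 -0.9609 -0.277 ]
 [ 1.      0.0009  0.0007]
 [-0.0004 -0.277   0.9609]] [0.3731 0.1109 0.2974]
```

Run:
```python
from h import *
q=quat(0)
for p in [(0.33,-0.40,0.30),(0.45,-0.08,0.30),(0.50,0.27,0.22)]:
    manip.move_pose(p,q); print(manip.current_clock(),manip.current_tool_pos(),manip.current_q().round(2))
c,im=wrist('pics/w1.png'); print(c)
```

```text
1.15 [ 0.3290792  -0.40123559  0.29975576] [ 1.27  0.2  -0.51  1.79  0.1   1.18 -0.83]
2.4417 [ 0.44993322 -0.08179043  0.29985147] [ 0.92  0.1  -0.85  1.91  0.08  1.17 -1.53]
3.8 [0.50097983 0.26819484 0.21987146] [ 0.24  0.53 -1.04  1.75  0.5   1.15 -2.53]
{'vfov': 65.70646984690485, 'cx': 314.46083676478776, 'cy': 242.53589009093562, 'eye': array([0.5758015 , 0.26897597, 0.37805205]), 'attitude': array([-0.69957281,  0.70076308,  0.09826639, -0.09936147])}
```

View pics/w1.png

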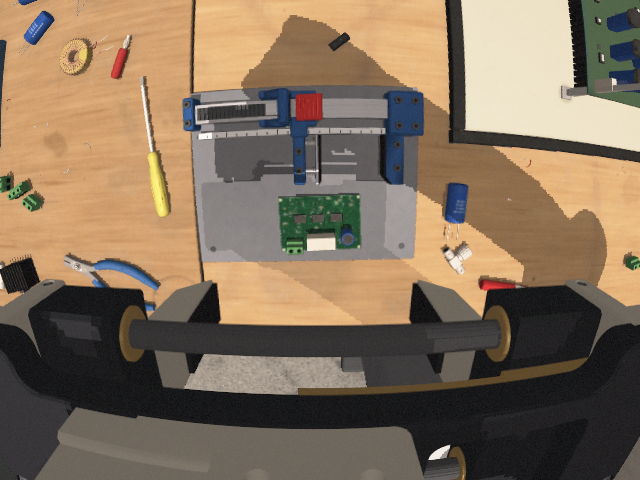

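```bash
cat > meas.py <<'E'
from h import *
np.set_printoptions(precision=4,suppress=True)
c={'vfov': 65.70646984690485, 'cx': 314.46083676478776, 'cy': 242.53589009093562, 'eye': np.array([0.5758015 , 0.26897597, 0.37805205]), 'attitude': np.array([-0.69957281,  0.70076308,  0.09826639, -0.09936147])}
im=cv2.imread('pics/w1.png'); H=cv2.cvtColor(im,cv2.COLOR_BGR2HSV)
h,s,v=[a.astype(int) for a in cv2.split(H)]
print([tuple(H[y,x]) for x,y in [(230,240),(190,240),(395,240),(425,240),(230,270),(395,270),(210,190)]])
m=(s<70)&(v>50)
L=[];Rr=[];F=[]
for y in range(190,252):
    r=np.where(m[y,150:280])[0]; w=np.where(m[y,370:450])[0]
    # run connected to interior
    x=230
    while m[y,x]: x-=1
    L.append((x+.5,y)); x=400
    while m[y,x] : x+=1
    Rr.append((x-.5,y))
for x in list(range(215,275))+list(range(365,400)):
    y=252
    while m[y,x] : y+=1
    F.append((x,y-.5))
def line(P):
    vx,vy,x0,y0=cv2.fitLine(np.float32(P[:,:2]*1000),cv2.DIST_HUBER,0,.01,.01).ravel(); return np.array([vx,vy]),np.array([x0,y0])/1000
out=[]
for n,P in (('L',L),('R',Rr),('F',F)):
    W=cast(c,P,0.008,True); d,p=line(W); out.append((d,p)); print(n,np.degrees(np.arctan2(d[1],d[0])),p,np.std((W[:,:2]-p)@[-d[1],d[0]]))
g=((h>45)&(h<85)&(s>90)&(v>30)); g[:185]=0;g[265:]=0;g[:,:265]=0;g[:,375:]=0
g=cv2.morphologyEx(g.astype(np.uint8),cv2.MORPH_CLOSE,np.ones((25,25)))
cn=max(cv2.findContours(g,0,1)[0],key=cv2.contourArea)[:,0]
B=cast(c,cn,0.014,True)[:,:2]; print('board',cv2.minAreaRect(np.float32(B*1000)))
r=((h<8)|(h>172))&(s>150)&(v>90); r[:85]=0;r[130:]=0;r[:,:285]=0;r[:,335:]=0
cn=max(cv2.findContours(r.astype(np.uint8),0,1)[0],key=cv2.contourArea)[:,0]
print('tab',cv2.minAreaRect(np.float32(cast(c,cn,0.049,True)[:,:2]*1000)))
for n,px,z in(('fixface',[(386,182),(386,140)],.032),('jawarm',[(293,180),(306,184),(293,140)],.032)): print(n,cast(c,px,z,True))
E
python3 meas.py
```

```text
[(np.uint8(6), np.uint8(9), np.uint8(143)), (np.uint8(15), np.uint8(116), np.uint8(215)), (np.uint8(7), np.uint8(14), np.uint8(163)), (np.uint8(16), np.uint8(113), np.uint8(230)), (np.uint8(15), np.uint8(109), np.uint8(224)), (np.uint8(15), np.uint8(118), np.uint8(216)), (np.uint8(4), np.uint8(13), np.uint8(136))]
L 0.47457188 [0.4836 0.3926] 0.0003238523889544752
R 0.74554765 [0.4974 0.1631] 0.0003533673435682166
F -88.94867 [0.4496 0.2892] 0.0003438639516482463
board ((489.80987548828125, 263.0379638671875), (58.26203536987305, 80.12055206298828), 2.5643627643585205)
tab ((604.1115112304688, 273.55328369140625), (21.770376205444336, 24.0610294342041), 89.95256805419922)
fixface [[0.5355 0.2008 0.032 ]
 [0.5753 0.2018 0.032 ]]
jawarm [[0.5369 0.2885 0.032 ]
 [0.5331 0.2763 0.032 ]
 [0.5744 0.2881 0.032 ]]
```

```bash
python3 -c "
import cv2
im=cv2.imread('pics/w1.png')[80:275,175:435]; cv2.imwrite('pics/w1c.png',cv2.resize(im,None,fx=3,fy=3,interpolation=2))"
```

```text
(no output)
```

View pics/w1c.png

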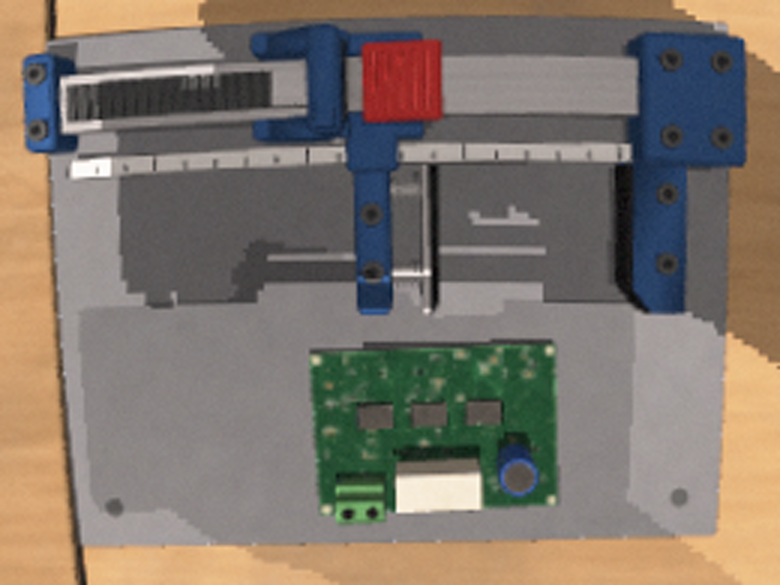

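```bash
cat >> h.py <<'E'
np.set_printoptions(precision=4,suppress=True)
HO=np.array([0.5446,0.2785]); HY=0.0125
RH=R.from_euler('z',HY)
def w(x,y,z): return np.r_[HO,0]+RH.apply([x/1e3,y/1e3,z/1e3])
def hp(): return RH.inv().apply(manip.current_tool_pos()-np.r_[HO,0])*1e3
def hf(): return RH.inv().apply(np.mean([manip.current_force() for _ in range(3)],axis=0))
Q=quat(np.pi+HY)
def go(x,y,z,vel=.15): manip.servo_line(w(x,y,z),Q,vel)
def st(n=''): print(n,'t%.2f'%manip.current_clock(),hp().round(1),hf().round(1))
E
python3 - <<'E'
from h import *
effector.close(20); 
manip.move_pose(w(60,-13,130),Q); st('above'); print(manip.current_q().round(2))
go(60,-13,60,.12); st('hi')
c,im=wrist('pics/w2.png')
E
```

```text
above t7.82 [ 60.  -12.9 130.1] [0.5 0.3 0.1]
[ 0.31  1.02 -1.31  1.58  1.01  1.34  0.45]
hi t8.55 [ 60.  -12.6  60.1] [0.2 0.1 0.7]
```

View pics/w2.png

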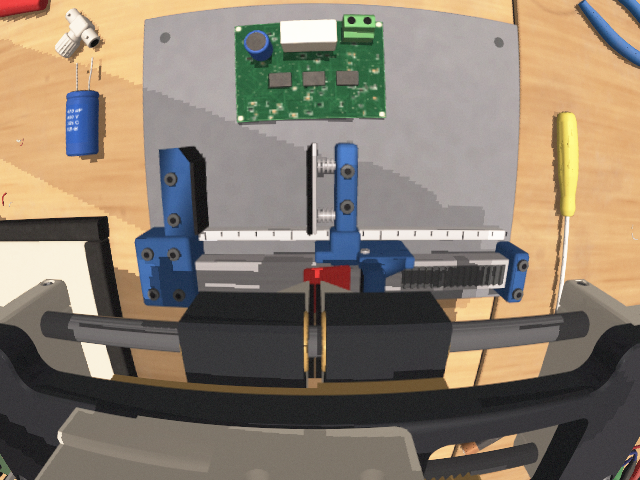

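Run:
```python
from h import *
go(60,-13,54.5,.1); st()
for z in (51,48,45,43.5):
    go(60,-13,z,.05); st(z)
for y in (-11,-9,-7,-5,-3,-1,1,3,5):
    go(60,y,43.5,.04); st(y)
    if hf()[1]<-4: break
wrist('pics/w3.png')
```

```text
t8.85 [ 60.1 -13.1  54.6] [ 1.5 -0.4  0.2]
51 t9.10 [ 59.9 -13.2  50.8] [0.6 0.2 0.1]
48 t9.35 [ 60.3 -12.9  48.2] [1.3 0.5 1.1]
45 t9.60 [ 60.4 -13.   45.1] [1.6 0.  2.5]
43.5 t9.85 [ 60.4 -13.2  43.6] [ 2.4 -1.2  3.1]
-11 t10.10 [ 60.2 -10.9  43.6] [ 1.2 -1.   3.9]
-9 t10.35 [60.  -8.7 43.6] [ 2.1 -0.2  2.7]
-7 t10.60 [59.9 -6.6 43.6] [ 1.8 -1.   2.9]
-5 t10.85 [59.9 -4.6 43.5] [ 1.4 -1.2  3.6]
-3 t11.10 [59.9 -2.7 43.5] [ 1.7 -0.7  2.3]
-1 t11.35 [59.9 -0.7 43.5] [ 0.5 -0.2  2.7]
1 t11.60 [59.9  1.3 43.5] [ 1.4 -0.1  2. ]
3 t11.85 [59.9  3.3 43.5] [ 0.7 -0.6  3.1]
5 t12.10 [59.9  5.3 43.5] [ 0.6 -0.9  3.8]
```

View pics/w3.png

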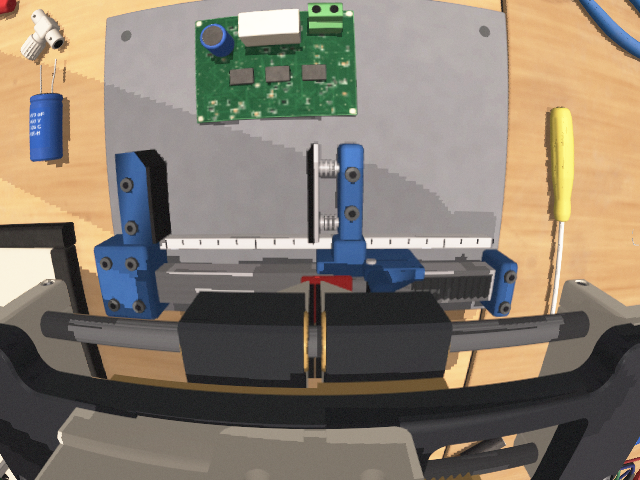

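Run:
```python
from h import *
go(60,42,43.3,.06); st()
for y in range(44,72,2):
    go(60,y,43.3,.04); st(y)
    if hf()[1]<-8: break
wrist('pics/w4.png')
```

```text
t12.92 [59.8 43.3 43.5] [-0.7  1.9  3.6]
44 t13.17 [59.9 43.7 43.2] [-0.8 -0.5  3.7]
46 t13.42 [59.9 45.7 43.2] [-1.3 -1.9  3.1]
48 t13.67 [60.  48.  43.3] [-1.5 -1.3  3.4]
50 t13.92 [60.3 49.8 43.3] [-0.4 -2.2  4.4]
52 t14.17 [60.4 52.  43.4] [ 0.7 -2.7  4.4]
54 t14.42 [60.3 54.2 43.5] [ 1.3 -2.2  4.1]
56 t14.67 [60.4 54.6 43.4] [-0.2 -6.4  7.4]
58 t14.92 [60.3 54.7 43.4] [ -1.1 -12.4   9.9]
```

View pics/w4.png

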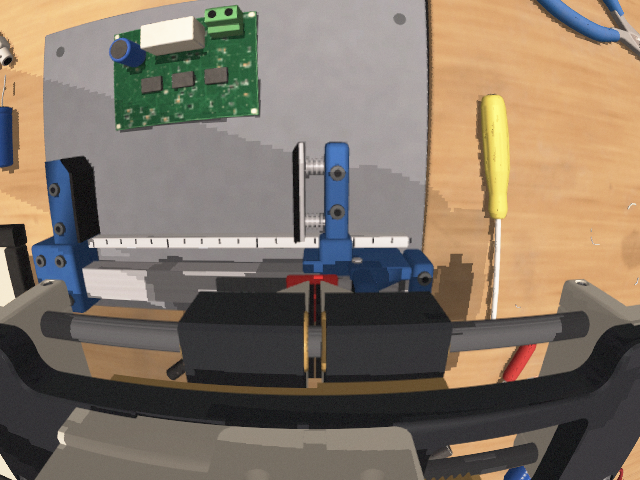

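```bash
python3 - <<'E'
from h import *
go(60,54.5,43.3,.05); st()
go(60,54.3,90,.2)
manip.move_pose(w(-104,-15,90),Q); go(-104,-15,10.5,.15); st('down')
c,im=wrist('pics/w5.png')
go(-50,-15,10.5,.06); st('push')
c,im=wrist('pics/w6.png')
E
python3 -c "
import cv2,numpy as np
a=cv2.imread('pics/w5.png')[:330];b=cv2.imread('pics/w6.png')[:330]
cv2.imwrite('pics/w56.png',cv2.resize(np.vstack([a,b]),None,fx=.9,fy=.9,interpolation=cv2.INTER_AREA))"
```

```text
t15.22 [60.2 54.4 43.4] [ 0.6 -4.4  5. ]
down t17.02 [-103.8  -14.2   10.9] [-0.3  0.4  0.5]
push t18.12 [-50.4 -15.   10.4] [-0.   0.5  0.5]
```

View pics/w56.png

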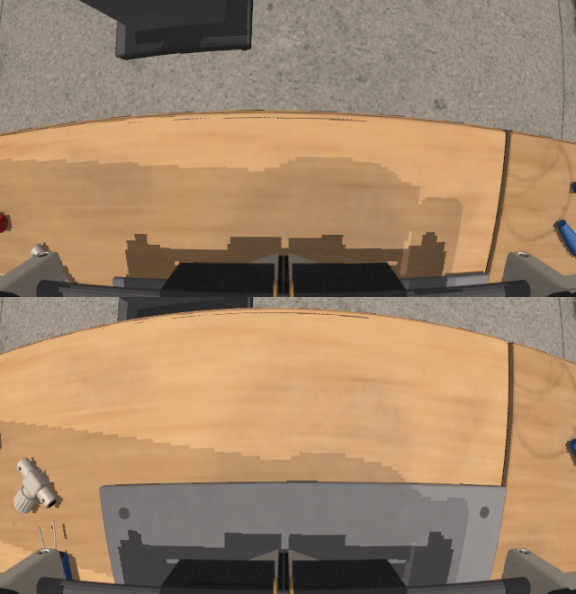

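Run:
```python
from h import *
a=viewer.get_image('scene')[170:330,220:410,::-1]; b=viewer.get_image('side')[230:335,255:400,::-1]
f=lambda i:cv2.resize(i,(600,int(i.shape[0]*600/i.shape[1])),interpolation=2)[:]
m=np.hstack([cv2.resize(f(a),(400,300)),cv2.resize(f(b),(400,300))]); cv2.imwrite('pics/m1.png',m)
```

```text
(no output)
```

View pics/m1.png

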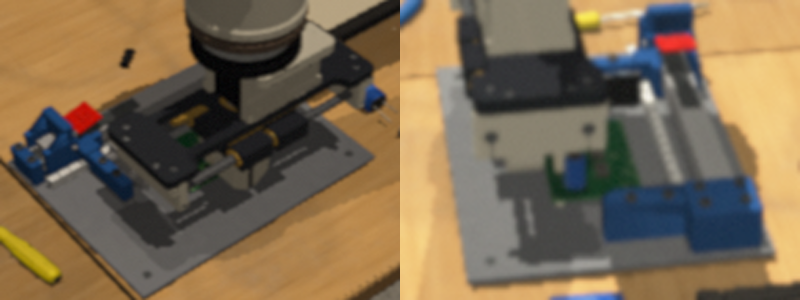

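Run:
```python
from h import *
go(-35,-15,10.5,.06); st('push'); b=hf()[0]
for x in np.arange(-33,-20,1.5):
    go(x,-15,10.5,.04); st(x)
    if hf()[0]<b-5: break
```

```text
push t18.68 [-34.4 -15.   10.5] [0.6 0.6 0.9]
-33.0 t18.93 [-33.  -15.   10.5] [-0.4  0.3  0.4]
-31.5 t19.18 [-31.4 -15.   10.5] [ 0.  -0.9  1.4]
-30.0 t19.43 [-31.  -15.   10.4] [-4.1 -1.1  2.1]
-28.5 t19.68 [-30.8 -15.   10.3] [-7.1 -1.3  4.4]
```

Run:
```python
from h import *
go(-31,-15,10.5,.05); go(-40,-15,10.5,.1); go(-40,-15,100,.25)
manip.move_pose(w(12,97,100),Q); st()
c,im=wrist('pics/w7.png')
q=quat(HY)
p=w(45,-20,150)
print('alt',manip.solve_ik(p,Q))
manip.move_pose(p,Q); st()
print(viewer.get_calibration('wrist'))
wrist('pics/w8.png')
```

```text
t21.24 [10.9 97.3 98.3] [ 0.5 -0.2 -0.6]
alt [ 0.3346  0.976  -1.3249  1.6161  0.9699  1.3421  0.4487]
 t21.88 [ 45.6 -22.8 150. ] [ 0.6  0.  -0. ]
{'vfov': 65.70646984690485, 'cx': 314.46083676478776, 'cy': 242.53589009093562, 'eye': array([0.516 , 0.2566, 0.3082]), 'attitude': array([0.6966, 0.7037, 0.0988, 0.0988])}
```

View pics/w8.png

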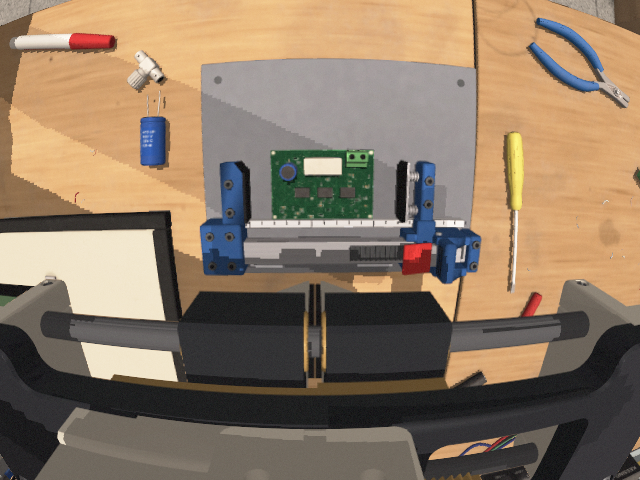

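Run:
```python
from h import *
manip.move_pose(w(12,99,100),Q); go(12,99,20,.2); st('down')
for y in range(97,80,-2):
    go(12,y,20,.05); f=hf()[1]
    if f>1.5: st(y); break
go(12,60,20,.06); st('60')
go(12,46,20,.06); st('46')
wrist('pics/w9.png')
```

```text
down t23.07 [12.5 98.7 20.4] [ 0.8 -0.2  0. ]
85 t24.82 [11.8 85.8 20.3] [0.6 2.8 0.8]
60 t25.39 [11.8 60.6 20.9] [-1.1  3.   6.5]
46 t25.77 [11.8 46.5 21. ] [-1.8  2.3  6.1]
```

Run:
```python
from h import *
for y in np.arange(45,28,-1.5):
    go(12,y,20,.04); st(y)
    if hf()[1]>14: break
```

```text
45.0 t26.07 [11.8 46.5 21. ] [-1.4  4.1  5.8]
43.5 t26.32 [11.7 46.1 21.2] [0.  6.7 4.9]
42.0 t26.57 [11.8 45.4 21.2] [-1.1  8.8  3.1]
40.5 t26.82 [11.7 44.4 21.3] [-0.1  9.6  2.9]
39.0 t27.07 [11.7 43.3 21.4] [-1.4 10.7  2. ]
37.5 t27.32 [11.7 41.7 21.5] [-1.7  9.8  2.7]
36.0 t27.57 [11.7 40.8 21.6] [-0.6 11.1  2.4]
34.5 t27.82 [11.7 39.8 21.7] [-0.5 12.2  1.1]
33.0 t28.07 [11.7 38.7 21.8] [-0.1 11.8  3. ]
31.5 t28.32 [11.7 37.  21.9] [-0.  12.   3.7]
30.0 t28.57 [11.6 36.3 22.1] [-0.3 13.3  2.9]
28.5 t28.82 [11.6 35.4 22.2] [-0.5 14.9  2.6]
```

Run:
```python
from h import *
l=hp()[1]
for y in (27,25.5,24,22.5):
    go(12,y,20,.04); st(y); n=hp()[1]
    if l-n<.5 or hf()[1]>19: break
    l=n
wrist('pics/w10.png')
go(12,36,20,.05); st(); go(12,50,20,.1); st(); go(12,60,20,.1); go(12,60,100,.2)
manip.move_pose(w(45,-20,150),Q); st()
manip.sleep(.3); wrist('pics/w11.png')
```

```text
27 t29.07 [11.6 34.9 22.6] [ 0.1 16.1  3.7]
 t29.46 [11.8 38.6 21.2] [-1.5  7.4  5.9]
 t29.75 [11.8 48.8 19.2] [ 0.  -0.4 -0.3]
 t31.03 [ 45.2 -21.9 148.8] [ 0.6  0.3 -1. ]
```

View pics/w11.png

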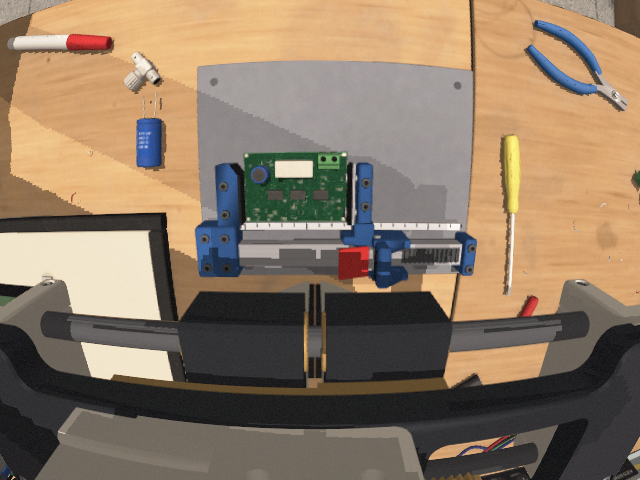

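```bash
python3 -c "
from bench import manip
print(manip.hand_in())"
```

```text
the job is handed in; nothing more can be done
None
```

I handed the job in after about 31 s of robot time. The board is against the rail and clamped by the ratchet with the sprung face pressed in about 10 mm or more before I let go. The robot is clear, and the loose items were not disturbed.

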